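# Close a balm spreading tester and gauge the gap between its plates

## Robot

A 7-joint arm with a two-finger parallel gripper is mounted at the origin on a cart in front of the work surface, level with it; the furniture and walls round the work are solid. World frame = base frame: x ahead of the robot, y to its left, z up, the work surface at z = 0. Lengths are in mm, angles in rad, forces in N, time in s.
With the tool pointing down it reaches from about 400 to 875 mm from the base axis. Payload 6.5 kg.
Tool frame: the origin (TCP) lies on the centre line of the jaws, within the pads' length; the fingertips stand 8 mm ahead of it and the grasp point (between the pads) lies 11 mm behind it; z points along the fingers, y is the line along which they close (so a half turn about z gives the same grasp; the last joint's range is limited). The gripper opens to 85 mm and grips with 20 to 120 N. Pads are 22 mm wide; open, the fingers measure 114 mm over their backs; the gripper's body (76 mm by 85 mm) begins 54 mm behind the grasp point. The pads swing forward as they close: fully open they stand 13 mm farther back than shut.
Start: joints at [1.156, 0.536, -0.004, 1.538, 0.003, 1.067, -0.071], TCP at [222.146, -610.853, 213.89] pointing down, gripper open.
Joint ranges: [-2.7, 2.7], [-0.37, 2.16], [-1.27, 1.26], [0.24, 2.4], [-1.31, 4.45], [0.19, 1.91], [-2.76, 2.76]. Speed limits (rad/s): [2.39, 2.39, 3.14, 3.14, 3.14, 3.14, 3.14].

## Interface

Orientations are given as [roll, pitch, yaw] about the fixed x, y, z axes, in that order (R = Rz(yaw) Ry(pitch) Rx(roll)).
In Python, from cell import move_ptp, move_linear, set_joints, grip, dwell, ik, observe, snapshot, IKError, hand_in gives the robot as it stands. Calls block until the motion is done:
- move_ptp(position, orientation): joint-space move of the TCP to a pose.
- move_linear(position, rot=None, speed=150): straight line of the TCP; rot=None keeps the orientation; speed is the mean speed in mm/s.
- set_joints(angles): joint-space move.
- grip(opening, effort=None): opening from 0.0 (shut) to 1.0 (fully open); effort is the grip in N (None keeps the last); returns when the fingers have stopped.
- dwell(seconds).
- ik(position, orientation): joint angles nearest the present ones, or None.
- observe(): the state.
- snapshot(name): name is "scene" or "side" or "wrist"; returns a dict with "img" (384x512x3 uint8, blue, green, red), "z_map" (384x512 float32, mm along the optical axis (not along the pixel's ray), 0 where there is no reading), "fov_y" (degrees; the focal length in pixels is half the picture's height over the tangent of half this angle, whatever the lens; pixels are square), "cx", "cy" (the principal point, pixels), "R" (3x3) and "t" (3): a world point X has camera coordinates R X + t; the wrist camera has in their place "mount" (4x4, takes a point from camera to tool coordinates, whose origin is the TCP and whose axes are the flange's). Camera axes: x right, y down, z forward; pixel columns grow to the right and rows downward; lengths in mm; the calibration is good to about 2 mm. A picture is of the moment at which its call begins: read the wrist's pose just before it.
A pose or a line that the arm cannot do raises IKError and nothing moves.
- hand_in(): hands the job in; it is judged then, once.
The state is a dict: "time": time; "q": joint angles; "joint_vel": joint speeds; "tau": joint torques, N m; "eef_pos": TCP position; "eef_rot": TCP orientation; "contact_force": force on the tool from outside, world axes, zero at the start; "ft_torque": the same for the moment, N m; "finger_gap": opening from 0.0 (shut) to 1.0 (fully open); "grasp_force": force on a finger pad.
Only numpy, scipy, OpenCV 4.12 (cv2) and the standard library are available. Lean on these libraries where they do the work, as an engineer would, in place of code of your own. Each camera call takes 0.05 s, during which the arm holds its last target. There are 200 camera calls.

## Task

Get the spreading tester ready for a balm test: lower the loose upper plate over the two locating pins of the lower plate, keeping hold of it until it is down, so that it rests flush on the four stop pins, and let go of it. Then take the taper gauge by its handle, lay its flat underside on the lower plate's ledge with the bubble level, and slide the blade squarely into the gap, midway between the pins, until it drags snugly between both plates without prising the upper plate off its stops. Finish while still holding the gauge there so that the gap can be read; leave the beaker, dropper bottle and filled tin alone.

Things in the scene. Friction and masses are not known exactly. Their poses are not given: they have to be found in the camera images.
- lower_plate: Fixed lower plate: grey plinth with flat steel face, 130 (x) x 140 (y) mm, face 24 mm up; engraved circles. Origin: centre of underside. Two fixed locating pins, 10 mm diameter, at x = 0, y = +-50 mm, rise 26 mm above the face, the top 7 mm tapering to 4 mm. x points from the front ledge (x = -65 to -45, bare when the upper plate is on) to the rear.
- front_edge (a point): Where the blade goes in: point on the lower plate's face (24 mm up), midway between the pins in y, under the front edge of the seated upper plate (x = -45 mm in the lower plate's frame). Axes as the lower plate; the blade slides along +x.
- bubble_level (a point): Brass bubble level, 15 mm across, 4 mm high, on one corner of the front ledge, at x = -55.5, y = +55 mm of the lower plate; it marks the front. Point: centre of its foot, on the plate's face.
- stop_pins: Four plain steel stop pins, 7 mm diameter, at x = +-34, y = +-30 mm about the lower plate's centre, axes as the lower plate's; fixed. Origin: centre of the four, level with their tops. Their height differs each time, 4.5 to 7 mm above the lower plate's face: this is the gap to be gauged.
- top_plate: Loose steel upper plate, 90 (x) x 130 (y) x 10 mm, about 0.85 kg. Origin: centre of underside, z up. Two through holes, 12 mm diameter, at x = 0, y = +-50 mm; fits the pins either way round. Seated, only its weight holds it: a wedge under its edge lifts it once pushed with more than a few newtons.
- plate_handle (a point): Centre of the upper plate's black bridge handle, 40 mm above the plate's underside: a bar along the plate's y, 70 mm long, 12 mm wide (x), 14 mm high, on two 10 mm posts at y = +-27 mm; 23 mm free below the bar.
- taper_gauge: Loose taper gauge, 0.11 kg: grey handle 50 (x) x 18 (y) x 15 (z) mm, then a light metal blade 14 mm wide from x = 25 to 95 mm. Underside flat all along; the blade's top slopes from 9 mm at the handle to 2 mm at the tip (1 in 10), so it gets snug 25 to 50 mm past the upper plate's edge. Origin: on the underside, below the handle's middle; x to the tip, z up.
- gauge_tip (a point): Tip of the gauge's blade, on the underside (x = 95 mm in the gauge's frame).
- beaker: Bystander: glass beaker with green oil, 74 x 82 x 94 mm; origin: centre of its underside.
- dropper_bottle: Bystander: amber dropper bottle, 34 mm across, 98 mm high; origin: centre of its underside.
- sample_tin: Bystander: open tin filled with green balm, 55 mm across, 24 mm high; origin: centre of its underside.

How it is judged:
By the outcome, as a careful person would: the job done as asked, in the order asked, and still so for the second after the job is handed in, while the arm keeps its last pose, push and grip.
It also fails if it takes over 69 s, if anything falls off the work surface, if the arm or the gripper's body presses on something with over 40 N, if the wrist force passes 120 N, or if a joint passes its speed limit or range.

## Working session

There is one attempt and no reset: what is moved stays moved. The work goes in short steps, each a Python script; the robot and the scene stay as the last script left them, time stands still between calls to the robot, and variables do not carry over. Pictures are saved under pics/ and viewed, at most 10 in all, crops included, and the job is handed in when it is done.

```bash
ls; mkdir -p pics; python3 - <<'E'
from cell import *
import cv2,numpy as np,pickle
s=observe();print({k:np.round(v,3).tolist() for k,v in s.items()})
d={}
for n in("scene","side","wrist"):
    d[n]=snapshot(n);c=d[n];cv2.imwrite(f"pics/{n}0.png",c["img"])
    print(n,{k:np.round(v,2).tolist() for k,v in c.items() if k not in("img","z_map")})
pickle.dump(d,open("s0.pkl","wb"))
cv2.imwrite("pics/both0.png",np.vstack([cv2.resize(np.hstack([d["scene"]["img"],d["side"]["img"]]),(800,300))]))
E
```

```text
pics
{'time': 0.0, 'q': [1.156, 0.537, -0.004, 1.539, 0.003, 1.067, -0.071], 'joint_vel': [-0.0, -0.0, 0.0, -0.0, 0.0, 0.002, -0.0], 'tau': [0.001, -58.341, 1.049, -25.91, 0.012, 0.01, -0.0], 'eef_pos': [221.912, -610.252, 213.017], 'eef_rot': [-3.14, 0.0, 0.349], 'contact_force': [0.499, 0.341, 0.048], 'ft_torque': [0.035, 0.042, 0.014], 'grasp_force': 0.0, 'finger_gap': 1.001}
scene {'fov_y': 44.27, 'cx': 252.21, 'cy': 201.41, 'R': [[-0.85, -0.53, -0.01], [-0.33, 0.54, -0.77], [0.42, -0.65, -0.63]], 't': [441.52, 241.41, 1087.54]}
side {'fov_y': 53.67, 'cx': 261.78, 'cy': 190.93, 'R': [[1.0, 0.02, 0.01], [0.02, -0.48, -0.88], [-0.02, 0.88, -0.48]], 't': [-529.78, 7.52, 1161.92]}
wrist {'fov_y': 62.1, 'cx': 256.87, 'cy': 194.26, 'mount': [[0.0, -0.95, -0.32, 81.35], [1.0, 0.0, 0.0, 0.16], [0.0, -0.32, 0.95, -159.66], [0.0, 0.0, 0.0, 1.0]]}
```

View pics/scene0.png

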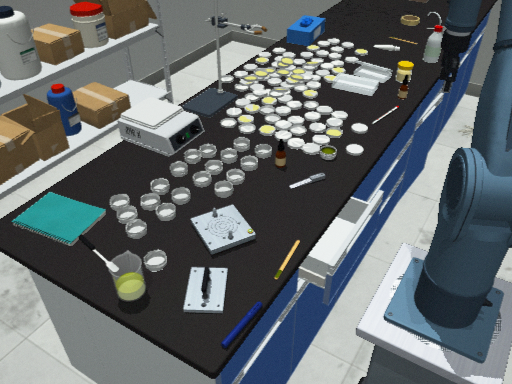

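View pics/side0.png

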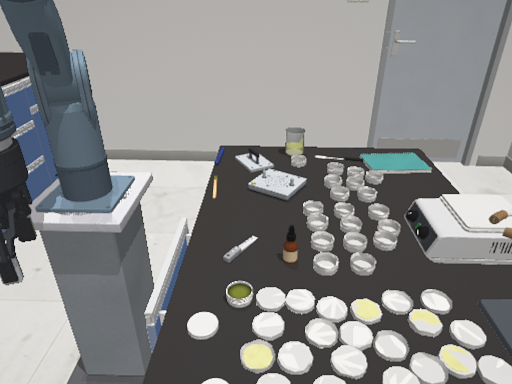

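The scene view shows the lower plate (222,228), the upper plate with its black handle (206,289), the gauge (308,181), the bottle (280,153), the tin (328,152) and the beaker (130,278). In the side view the gauge is at (241,248), the lower plate at (278,183) and the upper plate at (254,161).

```bash
cat > h.py <<'E'
import numpy as np,cv2
from scipy.spatial.transform import Rotation as Ro
def foc(c): return c["img"].shape[0]/2/np.tan(np.radians(c["fov_y"]/2))
def pose(c,s=None):
    "camera-to-world R,origin"
    if "R" in c: R=np.array(c["R"]);return R.T,-R.T@np.array(c["t"])
    Rt=Ro.from_euler("xyz",s["eef_rot"]).as_matrix();M=np.array(c["mount"])
    return Rt@M[:3,:3],Rt@M[:3,3]+s["eef_pos"]
def ray(c,uv,z,s=None):
    R,o=pose(c,s);uv=np.atleast_2d(uv).astype(float);f=foc(c)
    d=np.c_[(uv[:,0]-c["cx"])/f,(uv[:,1]-c["cy"])/f,np.ones(len(uv))]@R.T
    return o+d*((z-o[2])/d[:,2])[:,None]
def cloud(c,s=None):
    R,o=pose(c,s);f=foc(c);v,u=np.mgrid[:384,:512];z=c["z_map"]
    P=np.stack([(u-c["cx"])/f*z,(v-c["cy"])/f*z,z],-1)@R.T+o
    P[z==0]=np.nan;return P
def proj(c,X,s=None):
    R,o=pose(c,s);p=(np.atleast_2d(X)-o)@R;return p[:,:2]/p[:,2:]*foc(c)+[c["cx"],c["cy"]]
E
python3 - <<'E'
from h import *;import pickle
d=pickle.load(open("s0.pkl","rb"))
for n,seeds in(("scene",dict(low=(222,228),top=(190,275),gau=(308,181),bot=(280,156),tin=(328,152),bk=(130,285))),("side",dict(low=(278,183),top=(262,167),gau=(241,248),bot=(290,252),tin=(240,293),bk=(295,140)))):
    P=cloud(d[n]); 
    H=P[...,2]; print(n,"table z",np.nanmedian(H[(np.abs(H)<15)]))
    for k,(u,v) in seeds.items(): print(k,np.round(np.nanmedian(P[v-1:v+2,u-1:u+2].reshape(-1,3),0),1))
    m=((H>4)&(H<130)).astype(np.uint8)
    nl,L,st,_=cv2.connectedComponentsWithStats(m)
    for k,(u,v) in seeds.items():
        l=L[v,u]
        if l: 
            q=P[L==l]; print(k,st[l].tolist(),np.round(np.nanmin(q,0)),np.round(np.nanmax(q,0)),cv2.minAreaRect(q[:,:2].astype(np.float32)))
E
```

```text
scene table z 0.8429058586034444
low [573.2  71.5  24.8]
top [550.9 236.2   9.9]
gau [ 480.1 -256.6    8.3]
bot [ 595.1 -284.6   44. ]
tin [ 490.  -423.    17.1]
bk [617.  366.7  59.1]
low [191, 204, 65, 51, 1954] [483. -48.   4.] [667. 157.  53.] ((583.73974609375, 52.806983947753906), (142.19276428222656, 171.2032012939453), 59.14228820800781)
top [184, 267, 44, 46, 1668] [423. 173.   4.] [564. 329.  51.] ((493.551025390625, 249.76620483398438), (90.53251647949219, 135.32545471191406), 29.436599731445312)
gau [299, 172, 30, 14, 137] [ 441. -325.    4.] [ 500. -228.   18.] ((471.55364990234375, -273.99267578125), (102.76783752441406, 33.873512268066406), 67.89532470703125)
bot [118, 15, 275, 153, 12746] [  465. -1644.     4.] [1151. -128.  129.] ((803.155517578125, -884.0184326171875), (1515.2623291015625, 684.1448364257812), 89.53913116455078)
tin [118, 15, 275, 153, 12746] [  465. -1644.     4.] [1151. -128.  129.] ((803.155517578125, -884.0184326171875), (1515.2623291015625, 684.1448364257812), 89.53913116455078)
bk [109, 250, 38, 52, 1385] [607. 253.   4.] [727. 383.  95.] ((679
[... 577 characters left out ...]
719), 31.919816970825195)
gau [223, 236, 31, 26, 240] [ 447. -313.    4.] [ 513. -211.   18.] ((483.3097839355469, -262.60821533203125), (113.44800567626953, 19.017915725708008), 57.20170211791992)
bot [283, 225, 15, 38, 409] [ 585. -314.    4.] [ 618. -241.   99.] ((602.7359619140625, -278.09210205078125), (72.77843475341797, 32.57290267944336), 87.1522216796875)
tin [226, 281, 27, 26, 576] [ 467. -454.    4.] [ 520. -398.   27.] ((493.7953186035156, -425.9696350097656), (53.790008544921875, 53.336299896240234), 53.166324615478516)
bk [284, 127, 22, 39, 653] [607. 217.   4.] [679. 390.  96.] ((642.80322265625, 303.6265869140625), (71.36642456054688, 173.69017028808594), 0.12746591866016388)
```

```bash
python3 - <<'E'
from cell import *
from h import *;import pickle
pi=np.pi
for p in((576,60,200),(494,250,200),(482,-265,200)):
    for y in(-150,-120,-90,-60,-30,0,30,60,90,120,150,180):
        q=ik(p,[pi,0,np.radians(y)]);print(p,y,None if q is None else np.round(q,2).tolist()) if q is not None else None
d={}
for n,p,y in(("low",(576,60,230),-60),("top",(494,250,200),-61)):
    move_ptp(p,[pi,0,np.radians(y)]);dwell(.3)
    s=observe();c=snapshot("wrist");d[n]=(s,c);print(s["time"],np.round(s["eef_pos"],1),np.round(s["eef_rot"],3))
pickle.dump(d,open("s1.pkl","wb"))
cv2.imwrite("pics/w1.png",cv2.resize(np.hstack([d[n][1]["img"] for n in d]),(800,300)))
E
```

```text
(576, 60, 200) -150 [0.56, 0.68, -1.07, 1.7, 0.64, 1.16, 1.4]
(576, 60, 200) -120 [0.56, 0.68, -1.07, 1.7, 0.64, 1.16, 1.92]
(576, 60, 200) -90 [0.56, 0.68, -1.07, 1.7, 0.64, 1.16, 2.44]
(576, 60, 200) -60 [-0.92, 0.68, 1.09, 1.79, -0.67, 1.11, -2.21]
(576, 60, 200) -30 [0.04, 0.45, -0.3, 1.73, 0.15, 0.98, -2.41]
(576, 60, 200) 0 [0.14, 0.47, -0.43, 1.73, 0.22, 1.0, -1.94]
(576, 60, 200) 30 [0.19, 0.48, -0.49, 1.72, 0.26, 1.01, -1.45]
(576, 60, 200) 60 [0.23, 0.49, -0.56, 1.72, 0.3, 1.02, -0.95]
(576, 60, 200) 90 [0.27, 0.5, -0.61, 1.72, 0.33, 1.02, -0.45]
(576, 60, 200) 120 [0.32, 0.52, -0.68, 1.71, 0.37, 1.04, 0.04]
(576, 60, 200) 150 [0.36, 0.54, -0.75, 1.71, 0.41, 1.05, 0.52]
(576, 60, 200) 180 [0.41, 0.56, -0.82, 1.71, 0.46, 1.07, 1.01]
(494, 250, 200) -150 [0.22, 0.63, -1.07, 1.77, 0.61, 1.12, 1.04]
(494, 250, 200) -120 [0.22, 0.63, -1.07, 1.77, 0.61, 1.12, 1.56]
(494, 250, 200) -90 [0.22, 0.63, -1.07, 1.77, 0.61, 1.12, 2.08]
(494, 250, 200) -60 [-1.32, 0.63, 1.1, 1.85, -0.64, 1.07, -2.59]
(494, 250, 200) -30 [-1.1, 0.47, 0.72, 1.84, -0.37, 0.97, -2.3]
(494, 250, 200) 0 [0.08, 
[... 597 characters left out ...]
83, -0.12, 0.94, -2.61]
(482, -265, 200) -60 [0.31, 0.38, 0.14, 1.83, -0.07, 0.94, -2.14]
(482, -265, 200) -30 [0.39, 0.38, 0.03, 1.82, -0.02, 0.94, -1.66]
(482, -265, 200) 0 [0.48, 0.38, -0.08, 1.82, 0.04, 0.94, -1.18]
(482, -265, 200) 30 [0.56, 0.39, -0.18, 1.81, 0.08, 0.95, -0.7]
(482, -265, 200) 60 [0.64, 0.4, -0.28, 1.81, 0.13, 0.95, -0.22]
(482, -265, 200) 90 [0.73, 0.41, -0.4, 1.8, 0.19, 0.96, 0.26]
(482, -265, 200) 120 [0.81, 0.43, -0.49, 1.8, 0.24, 0.98, 0.74]
(482, -265, 200) 150 [0.88, 0.45, -0.59, 1.79, 0.29, 0.99, 1.21]
(482, -265, 200) 180 [0.96, 0.48, -0.7, 1.79, 0.36, 1.01, 1.69]
3.125 [576.   59.7 230. ] [ 3.142  0.    -1.048]
4.325 [494.7 248.9 200.3] [-3.141 -0.    -1.067]
```

View pics/w1.png

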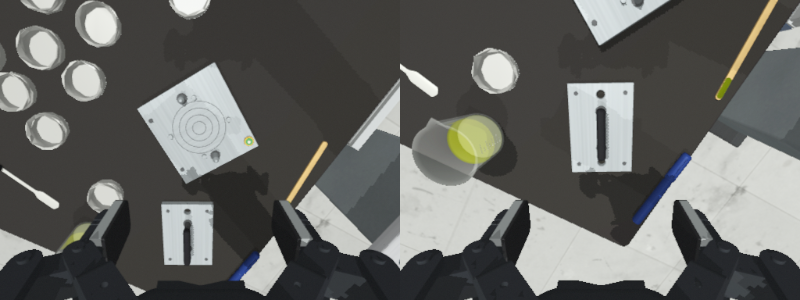

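Left panel (x1.28 for full resolution): lower plate with pins at (183,98) and (215,156), and the bubble at (249,141) beside the +y pin. Right panel: upper plate with holes near (600,94) and (602,165), handle bar between them.

```bash
cat >> h.py <<'E'
def plate(c,s,z,near,size):
    "bright low-saturation blob nearest the world point; rectangle on plane z: centre,(w,h),angle"
    hsv=cv2.cvtColor(c["img"],cv2.COLOR_BGR2HSV)
    H=cloud(c,s)[...,2]
    m=((hsv[...,2]>110)&(hsv[...,1]<70)&(np.abs(H-z)<6)).astype(np.uint8)
    m=cv2.morphologyEx(m,cv2.MORPH_CLOSE,np.ones((9,9)))
    m=cv2.morphologyEx(m,cv2.MORPH_OPEN,np.ones((5,5)))
    out=[]
    for k in cv2.findContours(m,cv2.RETR_EXTERNAL,cv2.CHAIN_APPROX_NONE)[0]:
        if cv2.contourArea(k)<800: continue
        w=ray(c,cv2.convexHull(k)[:,0],z,s)[:,:2].astype(np.float32)
        r=cv2.minAreaRect(w);out.append((np.hypot(*(np.array(r[0])-near)),r))
    return min(out)[1] if out else None
E
python3 - <<'E'
from h import *;import pickle
d=pickle.load(open("s1.pkl","rb"))
s,c=d["low"]; print("low",plate(c,s,24,(576,60),0)); print("top in low view",plate(c,s,10,(494,250),0))
P=cloud(c,s)
def blobs(lo,hi,cen,R):
    m=((P[...,2]>lo)&(P[...,2]<hi)&(np.hypot(P[...,0]-cen[0],P[...,1]-cen[1])<R)).astype(np.uint8)
    n,L,st,ce=cv2.connectedComponentsWithStats(m)
    for i in range(1,n):
        if st[i,4]>3:
            q=P[L==i];print((lo,hi),st[i,4],np.round(ce[i],1),np.round(np.median(q,0),1),"zmax",np.round(np.max(q[:,2]),1),"cen@plane",np.round((q.min(0)+q.max(0))/2,1))
blobs(43,56,(576,60),100);blobs(27.5,36,(576,60),100)
g=cv2.inRange(cv2.cvtColor(c["img"],cv2.COLOR_BGR2HSV),(35,90,90),(75,255,255));n,L,st,ce=cv2.connectedComponentsWithStats(g)
for i in range(1,n):
    if st[i,4]>15: print("green",st[i,4],ce[i],ray(c,ce[i],28,s))
m=np.abs(P[...,2]-24)<3; print("face z",np.nanmedian(P[...,2][m]))
s,c=d["top"];print("top",plate(c,s,10,(494,250),0))
P=cloud(c,s);blobs(38,56,(494,250),70)
m=np.abs(P[...,2]-10)<3; print("face z",np.nanmedian(P[...,2][m]))
def crop(n,u,v,w,h): return cv2.resize(d[n][1]["img"][v-h:v+h,u-w:u+w],(400,400),interpolation=cv2.INTER_CUBIC)
cv2.imwrite("pics/c1.png",np.hstack([crop("low",252,156,80,80),crop("top",256,162,80,80)]))
E
```

```text
low ((575.9175415039062, 63.01947021484375), (129.250244140625, 139.56399536132812), 59.90703582763672)
top in low view ((493.13580322265625, 248.90879821777344), (89.94354248046875, 131.49366760253906), 29.818359375)
(43, 56) 64 [230.7 128. ] [619.1  37.4  47.1] zmax 50.8 cen@plane [619.3  38.   47. ]
(43, 56) 50 [275.7 204. ] [533.5  87.   46.8] zmax 51.2 cen@plane [532.8  87.6  47.3]
(27.5, 36) 7 [234.4 124.3] [617.2  33.9  31.1] zmax 35.8 cen@plane [618.   34.8  32.1]
(27.5, 36) 22 [246.8 125.6] [605.1  29.1  28.4] zmax 29.6 cen@plane [605.2  29.1  28.6]
(27.5, 36) 22 [291.7 152.9] [545.5  30.2  28.4] zmax 30.2 cen@plane [545.2  30.1  28.9]
(27.5, 36) 23 [217.2 175.5] [606.8  96.5  28.4] zmax 29.6 cen@plane [606.7  96.6  28.6]
(27.5, 36) 86 [318.  180.7] [501.   42.8  28.5] zmax 29.9 cen@plane [500.6  43.2  28.7]
(27.5, 36) 20 [274.2 197.7] [536.1  85.   32. ] zmax 36.0 cen@plane [534.2  87.   32. ]
(27.5, 36) 20 [260.6 200.3] [547.3  97.7  28.6] zmax 29.6 cen@plane [546.8  97.9  28.6]
green 36 [318.63888889 180.58333333] [[500.21397335  42.25217612  28.        ]]
face z 23.814471134915948
top ((492.651611328125, 250.41278076171875), (89.93333435058594, 130.31739807128906), 29.785846710205078)
(38, 56) 759 [256.6 171.7] [494.3 247.8  46.2] zmax 48.8 cen@plane [492.7 250.1  43.7]
face z 9.827692994003655
```

View pics/c1.png

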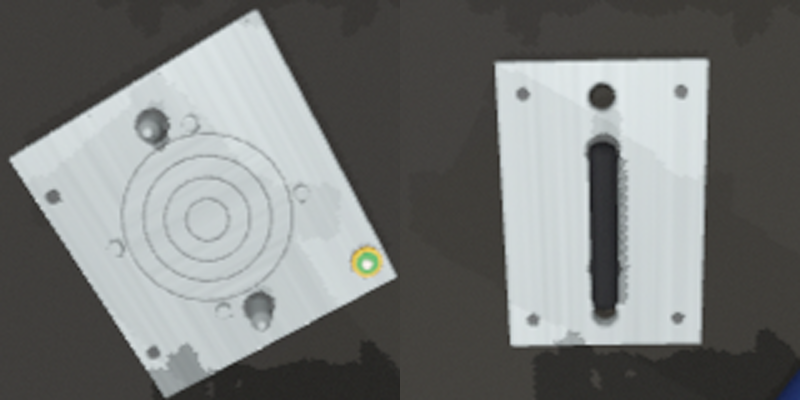

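Lower plate: centre (576,63), x axis at 60°. The bubble and pins agree with that. Upper plate: (492.7,250.4) at 29.8°. Both sizes match. I'll take one opposite-yaw view of each to cancel the wrist-camera bias, then grasp.

```bash
python3 - <<'E'
from cell import *
from h import *;import pickle
pi=np.pi;d=pickle.load(open("s1.pkl","rb"))
old={"low":plate(d["low"][1],d["low"][0],24,(576,60),0),"top":plate(d["top"][1],d["top"][0],10,(494,250),0)}
for n,p,y,z in(("low",(576,63,214),150,24),("top",(493,250,200),119.8,10)):
    move_ptp(p,[pi,0,np.radians(y)]);dwell(.5)
    s=observe();c=snapshot("wrist");d[n+"2"]=(s,c);print(s["time"],np.round(s["eef_pos"],1),np.round(s["eef_rot"],3),np.round(s["contact_force"],1))
    r=plate(c,s,z,p[:2],0);print(n,old[n],r)
    Rz=lambda a:np.array([[np.cos(a),np.sin(a)],[np.sin(a),-np.cos(a)]])
    A=np.block([[np.eye(2),Rz(d[n][0]["eef_rot"][2])],[np.eye(2),Rz(s["eef_rot"][2])]])
    print("true xy, bias",np.round(np.linalg.solve(A,np.r_[old[n][0],r[0]]),2))
pickle.dump(d,open("s1.pkl","wb"))
E
```

```text
7.375 [576.  63. 214.] [-3.142 -0.     2.618] [-0.3 -0.1 -0.5]
low ((575.9175415039062, 63.01947021484375), (129.250244140625, 139.56399536132812), 59.90703582763672) ((575.2665405273438, 63.05548095703125), (129.59585571289062, 138.25267028808594), 60.09678649902344)
true xy, bias [ 5.756e+02  6.312e+01  2.500e-01 -2.300e-01]
8.7583 [493.2 249.8 200. ] [-3.142 -0.     2.091] [ 0.6 -0.7 -0.2]
top ((492.651611328125, 250.41278076171875), (89.93333435058594, 130.31739807128906), 29.785846710205078) ((492.3017578125, 249.8533935546875), (89.91583251953125, 129.18417358398438), 29.80396270751953)
true xy, bias [ 4.9247e+02  2.5013e+02 -1.6000e-01 -2.9000e-01]
```

```bash
cat > r.py <<'E'
from cell import *
from h import *
pi=np.pi
def st(t=""):
    s=observe();print(t,round(s["time"],2),np.round(s["eef_pos"],1),np.round(s["eef_rot"],3),"F",np.round(s["contact_force"],1),"T",np.round(s["ft_torque"],2),"g",round(s["finger_gap"],3),round(s["grasp_force"],1));return s
E
python3 - <<'E'
from r import *
o=[pi,0,np.radians(119.8)]
grip(.6)
move_ptp([492.5,250.1,100],o)
move_linear([492.5,250.1,29],o,120);st("down")
grip(0,70);st("grip")
move_linear([492.5,250.1,60],o,80);st("up")
move_linear([492.5,250.1,120],o,120)
move_ptp([575.6,63.1,120],[pi,0,np.radians(150)]);dwell(.4)
s=st("over")
c=snapshot("wrist");cv2.imwrite("pics/w2.png",c["img"])
e=snapshot("scene");cv2.imwrite("pics/w2.png",np.hstack([cv2.resize(c["img"],(400,300)),cv2.resize(e["img"][120:330,80:360],(400,300))]))
E
```

```text
down 10.47 [493.  250.6  29.7] [ 3.14  -0.     2.091] F [-0.3  0.1 -0.3] T [-0.02 -0.01 -0.  ] g 0.595 0.0
grip 11.0 [493.3 250.6  29.7] [3.14  0.    2.091] F [ 0.8 -0.2  6. ] T [-0.04 -0.14  0.  ] g -0.001 3.0
up 11.53 [492.7 250.   60.3] [3.141 0.    2.091] F [-0.4 -0.9  0.7] T [-0.05  0.02 -0.01] g -0.001 0.0
over 13.42 [575.5  63.8 120.1] [3.142 0.    2.619] F [ 0.7 -0.2  0.3] T [ 0.05  0.08 -0.06] g 0.002 0.0
```

View pics/w2.png

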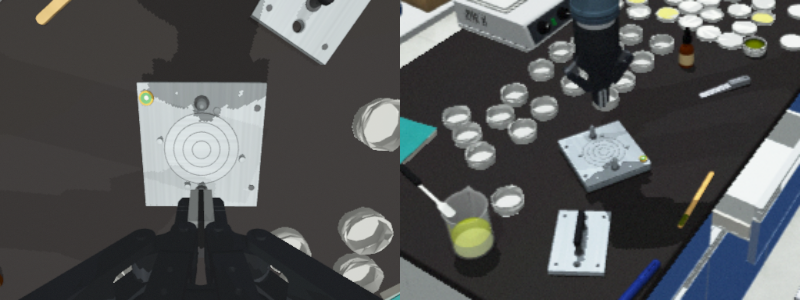

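The fingers shut with nothing between them. The plate is still at its old place (580,240 in the right crop) and the hand is empty over the lower plate. I'll check where the fingertips really are in the tool frame.

```bash
python3 - <<'E'
from r import *
s=st();c=snapshot("wrist");f=foc(c);M=np.array(c["mount"])
v,u=np.mgrid[:384,:512];z=c["z_map"]
T=np.stack([(u-c["cx"])/f*z,(v-c["cy"])/f*z,z],-1)@M[:3,:3].T+M[:3,3];T[z==0]=np.nan
for r in range(232,300,6): print(r,np.round(T[r,259],1),np.round(T[r,254],1),np.round(T[r,264],1))
# finger points within 25mm of the axis
m=(np.abs(T[...,0])<30)&(np.abs(T[...,1])<30)&(T[...,2]<60)
print("max tool z",np.nanmax(T[m][:,2]),np.round(np.nanpercentile(T[m],[2,50,98],axis=0),1))
e=snapshot("scene");k=snapshot("side")
for n,q in(("scene",e),("side",k)):
    P=cloud(q);m=(np.hypot(P[...,0]-492.5,P[...,1]-250)<75)&(P[...,2]>30)&(P[...,2]<80)
    print(n,"handle",m.sum(),np.round(np.nanpercentile(P[m],[2,50,98],axis=0),1))
    m=np.hypot(P[...,0]-s["eef_pos"][0],P[...,1]-s["eef_pos"][1])<25;m&=(P[...,2]>60)&(P[...,2]<250)
    print("tips z",np.round(np.nanpercentile(P[m],[1,5,50],axis=0),1))
E
```

```text
13.52 [575.6  63.4 120.1] [-3.142  0.     2.618] F [-0.1  0.8 -0.4] T [-0.02  0.03  0.02] g -0.003 0.0
232 [-38.9   1.1  97.1] [-38.1  -3.3  95.5] [-37.8   5.5  94.9]
238 [-43.7   1.1  94.9] [-43.8  -3.3  95.2] [-44.4   5.5  96.5]
244 [ 11.8   0.2 -23.1] [ 11.5  -2.2 -22.6] [ 11.5   2.6 -22.6]
250 [ 11.7   0.2 -28.7] [ 11.7  -2.1 -28.8] [ 11.3   2.5 -28.1]
256 [ 11.5   0.1 -33.9] [ 11.7  -2.1 -34.3] [ 11.6   2.4 -34.2]
262 [ 11.3   0.1 -38.8] [ 11.2  -2.  -38.7] [ 12.1   2.2 -40.1]
268 [ 11.3   0.1 -43.5] [ 11.5  -2.  -43.8] [ 11.5   2.2 -43.8]
274 [ 11.6   0.1 -48.6] [ 11.1  -2.  -47.8] [ 11.5   2.1 -48.4]
280 [ 11.2   0.  -52.1] [ 11.3  -1.9 -52.2] [nan nan nan]
286 [ 10.1   0.  -54.5] [ 10.4  -1.9 -54.9] [  9.1   2.  -53.1]
292 [  7.1   0.  -54.1] [  7.   -1.9 -54. ] [ 12.3   1.8 -61.4]
298 [  4.8   0.1 -54.7] [  4.4  -1.9 -54.2] [ 12.2   1.7 -64.7]
max tool z -20.32842448866387 [[-7.500e+00 -2.870e+01 -1.025e+02]
 [ 1.230e+01  1.000e-01 -7.460e+01]
 [ 1.820e+01  2.870e+01 -2.910e+01]]
scene handle 137 [[473.9 222.8  33.7]
 [489.8 254.2  45.4]
 [508.6 280.8  49. ]]
tips z [[551.7  50.1 143.1]
 [554.1  54.7 149.5]
 [566.5  69.5 201.3]]
side handle 55 [[473.1 218.9  31.9]
 [492.8 242.3  44.3]
 [511.  272.3  48.6]]
tips z [[563.1  38.9 141.6]
 [566.1  40.5 147.1]
 [581.   53.6 202. ]]
```

Measured in three views, the shut fingertips stand about 21 mm behind the reported TCP, not 8 mm ahead of it. The hand therefore works 29 mm shorter than stated, and the pads closed on top of the bar. I'll lower the grasp height by that amount, after checking again where the plate lies.

```bash
python3 - <<'E'
from r import *
o=[pi,0,np.radians(119.8)]
move_ptp([492.5,250.1,200],o);dwell(.3);s=observe();c=snapshot("wrist");r=plate(c,s,10,(492,250),0);print(r)
x,y=r[0];assert np.hypot(x-492.5,y-250.1)<6 and abs(r[2]-29.8)<3
grip(.6)
o=[pi,0,np.radians(r[2]+90)]
move_ptp([x,y,70],o)
move_linear([x,y,1],o,120);st("down")
grip(0,70);s=st("grip")
if s["finger_gap"]>.05:
    move_linear([x,y,30],o,80);dwell(.3);s=st("up")
    c=snapshot("wrist")
    cv2.imwrite("pics/w3.png",c["img"])
E
```

```text
((491.93792724609375, 249.87062072753906), (89.89881134033203, 129.92257690429688), 29.8171329498291)
down 16.75 [492.4 250.4   1.6] [ 3.141 -0.     2.091] F [ 0.5 -0.4 -0.2] T [0.03 0.02 0.05] g 0.604 0.0
grip 17.19 [492.8 250.3   1.9] [3.14  0.    2.091] F [0.2 0.6 6. ] T [-0.09 -0.13 -0.01] g 0.123 69.0
up 18.0 [491.6 249.7  29.6] [-3.141 -0.     2.091] F [ 0.6  0.7 -9. ] T [ 0.02 -0.02 -0.03] g 0.131 68.3
```

View pics/w3.png

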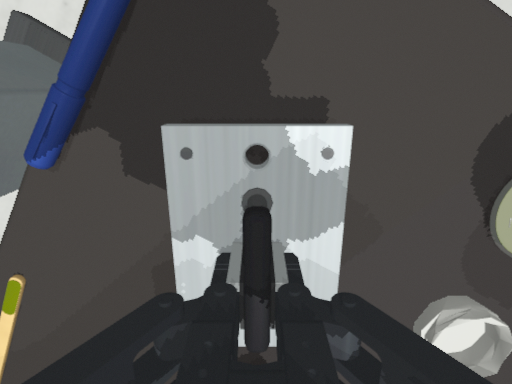

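The bar is held (gap 0.13, 69 N, 9 N of weight). The front hole shows at (257,155). I'll locate it in the hand, check the tilt and carry the plate over.

```bash
python3 - <<'E'
from r import *
s=st();c=snapshot("wrist");P=cloud(c,s)
g=cv2.cvtColor(c["img"],cv2.COLOR_BGR2GRAY)
roi=np.zeros_like(g);roi[125:200,165:350]=1
A=P[(roi>0)&(g>90)];A=A[np.isfinite(A[:,2])];A=A[np.abs(A[:,2]-np.median(A[:,2]))<4]
co=np.linalg.lstsq(np.c_[A[:,:2]-A[:,:2].mean(0),np.ones(len(A))],A[:,2],rcond=None)[0];print("face tilt,z",np.round(co,4))
zt=co[2];roi[:]=0;roi[138:172,238:278]=1
n,L,sts,ce=cv2.connectedComponentsWithStats(((g<75)&(roi>0)).astype(np.uint8))
i=1+np.argmax(sts[1:,4]);k=cv2.findContours((L==i).astype(np.uint8),0,1)[0][0][:,0]
w=ray(c,k,zt,s)[:,:2];(x,y),r=cv2.minEnclosingCircle(w.astype(np.float32))
h=np.array([x,y]);a=s["eef_rot"][2];ex=np.array([np.cos(a),np.sin(a)]);ey=np.array([np.sin(a),-np.cos(a)])
dlt=h-s["eef_pos"][:2];print("hole r",r,"in tool",dlt@ex,dlt@ey)
move_linear([492,250,110],None,150)
move_ptp([575.6,63.1,65],[pi,0,np.radians(150)]);dwell(.5)
st("over")
E
```

```text
18.05 [491.7 249.8  29.7] [-3.141 -0.     2.091] F [ 0.2 -0.1 -8.8] T [0.06 0.01 0.02] g 0.129 68.3
face tilt,z [ 6.00000e-04 -5.10000e-03  3.74102e+01]
hole r 5.212498188018799 in tool 51.32794511513925 -1.2238010543587055
over 20.13 [575.6  63.4  65.1] [-3.142  0.     2.618] F [ 0.4 -0.1 -8.7] T [-0.03 -0.    0.02] g 0.128 68.3
```

```bash
python3 - <<'E'
from r import *
move_linear([576.1,63.3,53],None,60);dwell(.4);s=st("low")
c=snapshot("wrist");zt=s["eef_pos"][2]+7.7
a=s["eef_rot"][2];ex=np.array([np.cos(a),np.sin(a)]);ctr=s["eef_pos"][:2]+51*ex
u,v=proj(c,[*ctr,zt],s)[0].astype(int);print(u,v)
im=c["img"][v-40:v+40,u-50:u+50];cv2.imwrite("pics/w4.png",cv2.resize(im,(750,600),interpolation=cv2.INTER_CUBIC))
# prediction: pin-tip centre at z 50, for lower plate measured
for p in((0,50),(0,-50)):
    X=np.array([575.6,63.1])+p[1]*np.array([-.866,.5]);print(p,(proj(c,[*X,50],s)[0]-[u-50,v-40])*7.5)
print((proj(c,[*ctr,zt],s)[0]-[u-50,v-40])*7.5)
E
```

```text
low 20.88 [576.2  63.3  53.1] [3.141 0.    2.618] F [-0.4  0.2 -9. ] T [ 0.01  0.04 -0.06] g 0.126 68.2
258 156
(0, 50) [372.65122811 278.05316968]
(0, -50) [ 369.73831598 1481.34938131]
[380.22318354 302.45611421]
```

View pics/w4.png

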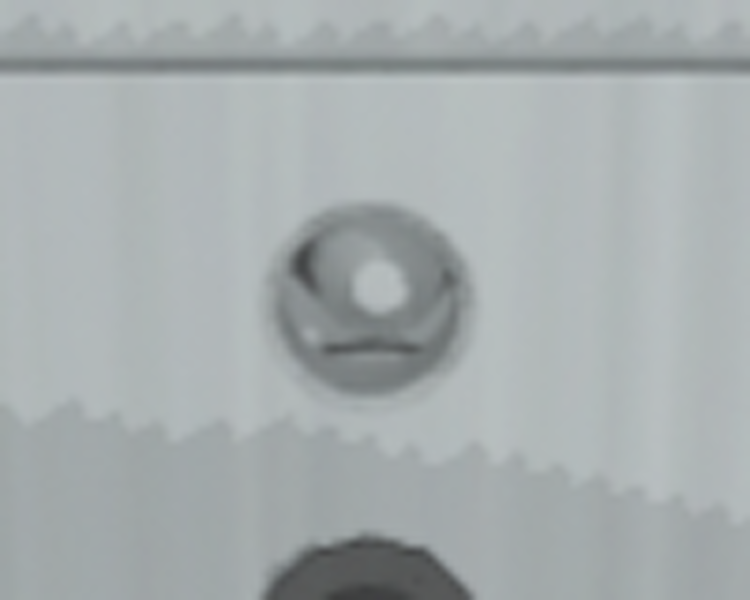

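Through the hole (centre (370,300), radius 97 px) the pin's bright tip shows at (380,287), well inside. I'll cast both to their heights, correct the small offset and lower the plate until its weight comes off.

```bash
python3 - <<'E'
from r import *
s=st();c=snapshot("wrist")
px=lambda x,y:[208+x/7.5-.5+.5/7.5,116+y/7.5-.5+.5/7.5]
h=ray(c,px(370,300),s["eef_pos"][2]+7.7,s)[0];p=ray(c,px(380,287),50,s)[0]
dl=(p-h)[:2];print("hole",h,"pin",p,"shift",dl);assert np.hypot(*dl)<3
t=np.array([576.1,63.3])+dl
move_linear([*t,53],None,30);move_linear([*t,46],None,40);st()
z=46
while z>26:
    z-=1 if z>34 else .5
    move_linear([*t,z],None,20);s=st() if z<36 or z%4==0 else observe()
    f=s["contact_force"]
    if abs(f[0])+abs(f[1])>12 or f[2]>-2: st("stop");break
E
```

```text
20.93 [576.2  63.3  53.1] [3.141 0.    2.618] F [ 0.4 -0.3 -8.4] T [ 0.05  0.   -0.02] g 0.125 68.2
hole [531.28458777  88.22724009  60.83125476] pin [532.78391121  88.15478479  50.        ] shift [ 1.49932344 -0.0724553 ]
 21.56 [577.1  63.1  45.5] [-3.141e+00 -1.000e-03  2.618e+00] F [ 0.2  1.  -8.3] T [ 0.06 -0.04  0.04] g 0.126 68.2
 22.06 [577.6  63.2  44. ] [-3.142 -0.     2.618] F [-0.1  0.  -9.1] T [ 0.   -0.01 -0.03] g 0.125 68.2
 23.06 [577.5  63.2  39.9] [-3.141 -0.     2.618] F [-0.6  0.  -8.4] T [ 0.04 -0.02 -0.03] g 0.13 68.2
 24.06 [577.5  63.2  35.9] [-3.141 -0.     2.618] F [ 0.2  0.5 -8.9] T [-0.02  0.04 -0.02] g 0.124 68.2
 24.31 [577.5  63.2  34.9] [-3.141 -0.     2.618] F [ 0.   0.3 -8.7] T [ 0.1  -0.   -0.02] g 0.129 68.2
 24.56 [577.5  63.2  33.9] [-3.142 -0.     2.618] F [ 0.3  0.4 -9.5] T [ 0.02 -0.01 -0.  ] g 0.124 68.2
 24.81 [577.6  63.2  33.5] [-3.142 -0.     2.618] F [ 0.5 -0.3 -9.3] T [-0.03 -0.04  0.04] g 0.125 68.2
 25.06 [577.6  63.2  33. ] [-3.142 -0.     2.618] F [ 0.3 -0.5 -9.4] T [-0.  0.  0.] g 0.126 68.2
 25.31 [577.5  63.2  32.5] [-3.142 -0.     2.618] F [-0.4  0.  -8.8] T [ 0.08 -0.02 -0.03] g 0.127 68.2
 25.56 [577.6  63.2  32. ] [-3.142 -0.     2.618] F [ 0.  -0.1 -8.5] T [-0.02  0.02 -0.  ] g 0.127 68.2
 25.81 [577.6  63.2  31.5] [-3.142  0.     2.618] F [ 0.5 -0.  -8.1] T [ 0.02 -0.01  0.03] g 0.129 68.2
 26.06 [577.6  63.2  31. ] [-3.142 -0.     2.618] F [ 0.5 -0.2 -8.7] T [ 0.03 -0.01 -0.01] g 0.127 68.2
 26.31 [577.7  63.2  30.7] [3.142 0.    2.618] F [-0.5  0.1 -6.6] T [-0.09  0.09 -0.02] g 0.128 68.6
 26.56 [577.7  63.3  30.6] [-3.141e+00  1.000e-03  2.618e+00] F [-2.5 -1.7  0.8] T [-0.3   0.73  0.02] g 0.124 69.8
stop 26.56 [577.7  63.3  30.6] [-3.141e+00  1.000e-03  2.618e+00] F [-2.5 -1.7  0.8] T [-0.3   0.73  0.02] g 0.124 69.8
```

```bash
python3 - <<'E'
from r import *;import pickle
grip(.45);st("rel");s=observe();p=s["eef_pos"]
move_linear([p[0],p[1],150],None,250)
dwell(.2);s=observe();c=snapshot("wrist");P=cloud(c,s);d={"seat":(s,c)}
m=(np.abs(P[...,2]-38.5)<4)&(np.hypot(P[...,0]-576,P[...,1]-63)<85)
A=P[m];co=np.linalg.lstsq(np.c_[A[:,:2]-A[:,:2].mean(0),np.ones(len(A))],A[:,2],rcond=None)[0];print("top face tilt,z",np.round(co,4),m.sum())
m=(np.abs(P[...,2]-24)<2.5)&(np.hypot(P[...,0]-576,P[...,1]-63)<100);print("ledge z",np.median(P[m][:,2]),m.sum())
print(plate(c,s,np.median(A[:,2]),(576,63),0))
move_ptp([483,-263,170],[pi,0,np.radians(58)]);dwell(.3)
s=st();c=snapshot("wrist");d["gau"]=(s,c);pickle.dump(d,open("s2.pkl","wb"))
cv2.imwrite("pics/w5.png",np.hstack([cv2.resize(d[k][1]["img"],(400,300)) for k in d]))
E
```

```text
rel 26.94 [578.1  63.5  30.3] [3.141e+00 1.000e-03 2.618e+00] F [-1.2 -0.2 -0.7] T [-0.01 -0.    0.  ] g 0.45 0.0
top face tilt,z [-8.00000e-04  4.00000e-04  3.83609e+01] 12759
ledge z 23.7224603933619 5954
((576.184326171875, 62.66693115234375), (89.97772979736328, 128.80638122558594), 60.08940505981445)
 29.41 [ 483.4 -262.2  169.9] [-3.141 -0.     1.014] F [ 0.9 -0.2  0.9] T [ 0.   -0.04  0.03] g 0.448 0.0
```

View pics/w5.png

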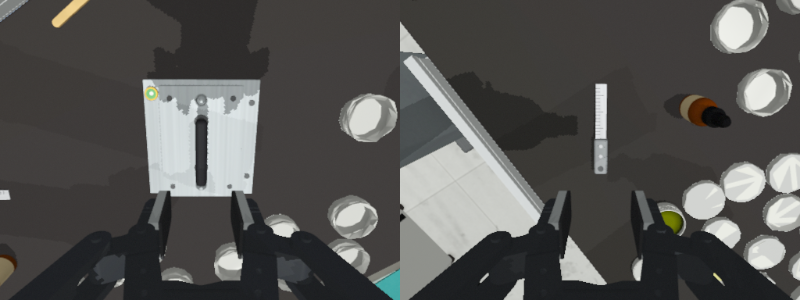

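The left panel shows the upper plate seated: level (tilt under 0.1°), face at 38.4, and pin visible in the hole at (201,100). The right panel shows the gauge with its handle at (600,157) and tip at (600,84), almost in line with the tool's x axis.

```bash
python3 - <<'E'
from r import *;import pickle
s,c=pickle.load(open("s2.pkl","rb"))["gau"];P=cloud(c,s)
near=np.hypot(P[...,0]-483,P[...,1]-263*-1*-1)<90
print("table",np.nanmedian(P[...,2][near]))
m=(near&(P[...,2]>12)&(P[...,2]<19)).astype(np.uint8);m=cv2.morphologyEx(m,cv2.MORPH_OPEN,np.ones((3,3)))
k=max(cv2.findContours(m,0,1)[0],key=cv2.contourArea);r=cv2.minAreaRect(ray(c,k[:,0],15,s)[:,:2].astype(np.float32));print("handle",r)
hsv=cv2.cvtColor(c["img"],cv2.COLOR_BGR2HSV);m=((hsv[...,2]>95)&(hsv[...,1]<60)).astype(np.uint8);m[:,:230]=0;m[:,282:]=0;m[235:]=0
k=max(cv2.findContours(m,0,1)[0],key=cv2.contourArea)[:,0];w=ray(c,k,0,s)
print("whole box px",k.min(0),k.max(0),"tip",ray(c,[k[k[:,1]<k[:,1].min()+2].mean(0)],1,s))
b=k[k[:,1]<170];w=ray(c,b,4,s)[:,:2].astype(np.float32);print("blade",cv2.minAreaRect(w))
E
```

```text
table nan
  return np.nanmean(a, axis, out=out, keepdims=keepdims)
Traceback (most recent call last):
ValueError: max() iterable argument is empty
```

Sign slip in the y of the search region. I'll fix that.

```bash
python3 - <<'E'
from r import *;import pickle
s,c=pickle.load(open("s2.pkl","rb"))["gau"];P=cloud(c,s)
near=np.hypot(P[...,0]-483,P[...,1]+263)<90
print("table",np.nanmedian(P[...,2][near]))
m=(near&(P[...,2]>12)&(P[...,2]<19)).astype(np.uint8);m=cv2.morphologyEx(m,cv2.MORPH_OPEN,np.ones((3,3)))
k=max(cv2.findContours(m,0,1)[0],key=cv2.contourArea);r=cv2.minAreaRect(ray(c,k[:,0],15,s)[:,:2].astype(np.float32));print("handle",r)
hsv=cv2.cvtColor(c["img"],cv2.COLOR_BGR2HSV);m=((hsv[...,2]>95)&(hsv[...,1]<60)).astype(np.uint8);m[:,:230]=0;m[:,282:]=0;m[235:]=0
k=max(cv2.findContours(m,0,1)[0],key=cv2.contourArea)[:,0]
print("whole box px",k.min(0),k.max(0),"tip",ray(c,[k[k[:,1]<k[:,1].min()+2].mean(0)],1,s))
b=k[k[:,1]<170];w=ray(c,b,4,s)[:,:2].astype(np.float32);print("blade",cv2.minAreaRect(w))
E
```

```text
table 229.73707648329867
handle ((465.01947021484375, -288.86346435546875), (47.9188232421875, 17.128061294555664), 58.20768737792969)
whole box px [249 107] [265 222] tip [[ 515.63703585 -209.27837512    1.        ]]
blade ((499.2176513671875, -235.74864196777344), (62.87955856323242, 14.694915771484375), 58.19822311401367)
```

```bash
python3 - <<'E'
from r import *
x,y=465.0,-288.9;o=[pi,0,np.radians(58.2)]
move_ptp([x,y,40],o);move_linear([x,y,-17],o,100);s=st("down")
assert abs(s["contact_force"][2])<4
grip(0,60);s=st("grip")
if s["finger_gap"]>.1:
    dwell(.2);st("held")
    move_linear([x,y,60],o,120)
    ex=np.array([.4992,.8665]);C=np.array([575.9,62.9])
    t=C-(140+12)*ex
    move_ptp([*t,45],[pi,0,np.radians(60.05)]);dwell(.4);s=st("pre");print(t)
    c=snapshot("wrist");cv2.imwrite("pics/w6.png",c["img"])
    import pickle;pickle.dump((s,c),open("s3.pkl","wb"))
E
```

```text
down 30.77 [ 465.2 -288.8  -17.1] [ 3.142 -0.     1.016] F [ 1.1  0.1 -0.9] T [-0.03 -0.01 -0.  ] g 0.448 0.0
grip 31.09 [ 465.5 -289.1  -16.5] [ 3.14  -0.     1.016] F [-1.   0.2  3.9] T [ 0.06  0.05 -0.01] g 0.193 60.1
held 31.29 [ 465.5 -289.1  -16.6] [ 3.141 -0.     1.016] F [-0.1 -1.   6.2] T [0.02 0.05 0.02] g 0.194 60.4
pre 33.38 [500.  -69.5  45. ] [3.141 0.    1.047] F [-0.8 -1.1 -0.7] T [-0.   -0.   -0.03] g 0.194 59.6
[500.0216 -68.808 ]
```

View pics/w6.png

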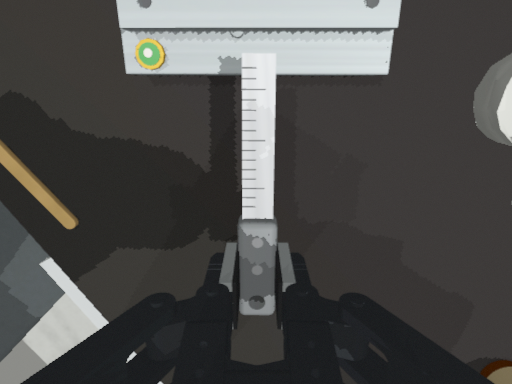

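The gauge is held straight: blade tip at (259,54) against the ledge's middle at about (257.5,54), bubble at (150,54). I'll check the blade's pitch and height from depth, then lower it to the ledge by force.

```bash
python3 - <<'E'
from r import *;import pickle
s,c=pickle.load(open("s3.pkl","rb"));P=cloud(c,s);ex=np.array([.4992,.8665]);ey=np.array([-.8665,.4992]);C=np.array([575.9,62.9])
Q=P[62:205,247:270].reshape(-1,3);Q=Q[np.isfinite(Q[:,2])&(Q[:,2]>45)];l=(Q[:,:2]-s["eef_pos"][:2])@ex
k=np.polyfit(l,Q[:,2],1);print("blade slope",k[0],"top at 95:",np.polyval(k,95),"at 25:",np.polyval(k,25))
y=(Q[:,:2]-C)@ey;print("lateral fit",np.polyfit(l,y,1),"at tip",np.polyval(np.polyfit(l,y,1),95))
t=C-152*ex;o=[pi,0,np.radians(60.05)]
def F(n=4):
    a=[]
    for _ in range(n): a.append(observe()["contact_force"]);dwell(.03)
    return np.mean(a,0)
z=11.;move_linear([*t,z],o,80);dwell(.2);b=F();print("base",b);st()
while z>3:
    z-=.4;move_linear([*t,z],o,20);f=F(3)-b;print(round(z,1),np.round(f,2),round(observe()["eef_pos"][2],2))
    if f[2]>1.5: break
st("end")
E
```

```text
blade slope -0.1017641473421821 top at 95: 63.113508624932194 at 25: 70.23699893888494
lateral fit [ 0.00106927 -0.39712497] at tip -0.2955444037617666
base [-0.17467815  0.19282226 -1.45169807]
 34.33 [500.3 -68.9  11.3] [ 3.141 -0.     1.048] F [ 0.6  0.1 -1.4] T [-0.03  0.01  0.02] g 0.192 59.6
10.6 [ 0.07 -0.4  -0.17] 10.63
10.2 [0.42 0.36 0.61] 10.17
9.8 [ 0.2  -0.03 -0.07] 9.8
9.4 [ 0.22 -0.32  0.34] 9.38
9.0 [0.28 0.23 0.45] 8.99
8.6 [ 0.21 -0.21  0.62] 8.59
8.2 [-0.02  0.03  0.44] 8.19
7.8 [-0.41 -0.    0.83] 7.79
7.4 [-0.43 -0.21  0.83] 7.44
7.0 [-0.2  -0.8   2.02] 7.07
end 37.83 [500.1 -68.9   7.1] [3.141 0.    1.048] F [0.1 0.  0.2] T [0.02 0.01 0.  ] g 0.191 59.7
```

```bash
python3 - <<'E'
from r import *
ex=np.array([.4992,.8665]);C=np.array([575.9,62.9]);o=[pi,0,np.radians(60.05)];z=7.1
def F(n=3):
    a=[]
    for _ in range(n): a.append(observe()["contact_force"]);dwell(.03)
    return np.mean(a,0)
go=lambda d,v:move_linear([*(C-(140-d)*ex),z],o,v)
go(5,40);f=F();print(5,"push",round(-f[:2]@ex,2),"z",round(f[2],2))
go(19,40);f=F(5);b=-f[:2]@ex;print(19,"push",b,"z",f[2])
d=19.;hit=0
while d<33:
    d+=.5 if b<9 else 1;go(d,20);f=F();p=-f[:2]@ex
    a=(observe()["eef_pos"][:2]-C)@ex+140
    print(d,round(a,2),"push",round(p,2),"z",round(f[2],2))
    if p-b>1.4: 
        p=-F(5)[:2]@ex
        if p-b>1.4: break
    if observe()["time"]>55: print("time");break
st("end")
E
```

```text
5 push -1.19 z 0.17
19 push -1.6818680251981208 z 0.2731198722737674
19.5 19.64 push -0.61 z 0.89
20.0 19.59 push 0.87 z 2.16
end 40.04 [515.9 -41.4   7.1] [-3.142e+00  1.000e-03  1.048e+00] F [ 0.3 -2.3  2.6] T [-0.26 -0.25 -0.1 ] g 0.196 60.0
```

```bash
cat >> r.py <<'E'
ex=np.array([.4992,.8665]);ey=np.array([-.8665,.4992]);C=np.array([575.9,62.9]);o=[pi,0,np.radians(60.05)]
def F(n=3):
    a=[]
    for _ in range(n): a.append(observe()["contact_force"]);dwell(.03)
    return np.mean(a,0)
def go(d,v,z): move_linear([*(C-(140-d)*ex),z],o,v)
def tilt():
    s=observe();c=snapshot("wrist");P=cloud(c,s);A=P[np.isfinite(P[...,2])];q=(A[:,:2]-C)
    u,w=q@ex,q@ey;r=(np.abs(u)<42)&(np.abs(w)<60)&(np.abs(A[:,2]-38.4)<3.5);l=(u<-48)&(u>-62)&(np.abs(w)<45)&(np.abs(w)>12)&(np.abs(A[:,2]-24)<3)
    m=np.abs(u+20)<25;f=r&m
    # blade beyond the edge: visible top, tip distance from slope
    b=(np.abs(w)<5)&(u<-50)&(u>-90)&(A[:,2]>26)&(A[:,2]<36)
    k=np.polyfit(u[b],A[b][:,2],1) if b.sum()>20 else [0,0]
    kp=np.polyfit(u[f],A[f][:,2],1) if f.sum()>20 else [0,0]
    return "plate z@edge %.2f slope %.4f n %d ledge %.2f | blade slope %.4f top@edge %.2f"%(np.polyval(kp,-45),kp[0],f.sum(),np.median(A[l][:,2]),k[0],np.polyval(k,-45))
E
python3 - <<'E'
from r import *
print(tilt())
d,z=20.,7.35
go(d,20,z)
for i in range(6):
    f=F();s=observe();a=(s["eef_pos"][:2]-C)@ex+140
    print(d,round(a,2),"push",round(-f[:2]@ex,2),"z",round(f[2],2),round(s["eef_pos"][2],2))
    if -f[:2]@ex>2.5: break
    d+=.5;go(d,20,z)
st();print(tilt())
E
```

```text
plate z@edge 38.41 slope -0.0021 n 31041 ledge 23.78 | blade slope -0.0954 top@edge 27.69
20.0 19.72 push 1.43 z 1.08 7.27
20.5 20.11 push 2.68 z 1.29 7.27
 40.79 [516.  -41.    7.3] [-3.141e+00  1.000e-03  1.048e+00] F [-0.  -2.7  0.7] T [-0.6  -0.03 -0.17] g 0.196 59.9
plate z@edge 38.40 slope -0.0018 n 31454 ledge 23.76 | blade slope -0.0974 top@edge 27.66
```

Depth shows the blade's top still 0.7 mm below the upper plate, and the plate still flat. The push is therefore just ledge friction from pressing down, so I'll ease the down force a little and go on.

```bash
python3 - <<'E'
from r import *
d,z=20.5,7.6
go(d,20,z);print(tilt())
for i in range(10):
    f=F();s=observe();a=(s["eef_pos"][:2]-C)@ex+140
    print(d,round(a,2),"push",round(-f[:2]@ex,2),"lat",round(f[:2]@ey,2),"z",round(f[2],2),round(s["eef_pos"][2],2))
    if -f[:2]@ex>3.2: break
    d+=.5;go(d,20,z)
st();print(tilt())
E
```

```text
plate z@edge 38.37 slope -0.0017 n 31736 ledge 23.73 | blade slope -0.1000 top@edge 27.72
20.5 20.69 push 0.92 lat -1.91 z -0.9 7.54
21.0 21.16 push 0.97 lat -2.2 z -0.86 7.63
21.5 21.56 push 1.01 lat -2.31 z -1.07 7.6
22.0 22.03 push 0.47 lat -1.6 z -0.88 7.59
22.5 22.53 push 0.78 lat -1.53 z -0.91 7.6
23.0 23.07 push 0.75 lat -1.87 z -0.62 7.61
23.5 23.56 push 0.76 lat -2.31 z -1.11 7.61
24.0 24.0 push 0.6 lat -1.82 z -1.43 7.6
24.5 24.53 push 1.25 lat -2.05 z -1.24 7.61
25.0 25.05 push 1.25 lat -1.73 z -1.08 7.61
 44.64 [518.8 -36.3   7.6] [ 3.142 -0.     1.048] F [ 1.2 -2.3 -1.8] T [-0.38 -0.25 -0.14] g 0.189 59.6
plate z@edge 38.34 slope 0.0021 n 35557 ledge 23.77 | blade slope -0.1064 top@edge 28.16
```

```bash
python3 - <<'E'
from r import *
d,z=25.,7.5
for i in range(14):
    d+=.5;go(d,20,z)
    f=F(4);s=observe();a=(s["eef_pos"][:2]-C)@ex+140;p=-f[:2]@ex
    print(d,round(a,2),"push",round(p,2),"lat",round(f[:2]@ey,2),"z",round(f[2],2),round(s["eef_pos"][2],2))
    if p>2.6: break
    if s["time"]>54: break
st();print(tilt())
E
```

```text
25.5 25.51 push 0.74 lat -2.06 z -0.7 7.54
26.0 25.99 push 1.31 lat -2.02 z -0.32 7.5
26.5 26.49 push 1.15 lat -2.1 z -0.75 7.47
27.0 27.02 push 1.37 lat -1.96 z -0.93 7.51
27.5 27.54 push 1.0 lat -2.12 z -0.79 7.5
28.0 27.94 push 1.52 lat -2.32 z -1.13 7.46
28.5 28.27 push 2.54 lat -2.18 z -0.33 7.48
29.0 28.67 push 4.23 lat -1.9 z 0.24 7.44
 47.76 [520.3 -33.6   7.4] [-3.141e+00  1.000e-03  1.048e+00] F [-0.3 -5.1 -0.1] T [-0.95  0.02 -0.17] g 0.194 59.7
plate z@edge 38.30 slope 0.0040 n 37297 ledge 23.73 | blade slope -0.1120 top@edge 28.29
```

Clear snug contact from d≈28.3 mm (gap about 4.8), with the plate not lifted. I'll let the handle settle flat a touch, ease the push slightly and check.

```bash
python3 - <<'E'
from r import *
go(28.8,20,7.3);dwell(.5);f=F(8);print("push",-f[:2]@ex,"lat",f[:2]@ey,"z",f[2]);s=st();print((s["eef_pos"][:2]-C)@ex+140);print(tilt())
c=snapshot("wrist");e=snapshot("scene");k=snapshot("side")
cv2.imwrite("pics/w7.png",np.hstack([cv2.resize(c["img"],(400,300)),cv2.resize(e["img"][180:270,160:280],(400,300))]))
A=cloud(e);q=A-np.array([*C,0]);u,w=q[...,:2]@ex,q[...,:2]@ey
for n,cc in(("scene",e),("side",k)):
    A=cloud(cc);q=A[...,:2]-C;u,w=q@ex,q@ey;m=(np.abs(u)<42)&(np.abs(w)<62)&(np.abs(A[...,2]-38.4)<4)
    print(n,np.polyfit(u[m],A[m][:,2],1),m.sum())
E
```

```text
push 4.721513437639124 lat -1.7274135084370985 z 1.9103395898738351
 48.83 [520.3 -33.6   7.3] [-3.142  0.     1.048] F [-0.2 -5.   0.2] T [-1.03  0.06 -0.09] g 0.19 59.9
28.671025399779552
plate z@edge 38.33 slope 0.0038 n 37360 ledge 23.76 | blade slope -0.1084 top@edge 28.37
scene [-3.22996189e-03  3.88255471e+01] 823
side [-3.47816266e-03  3.97211044e+01] 241
```

View pics/w7.png

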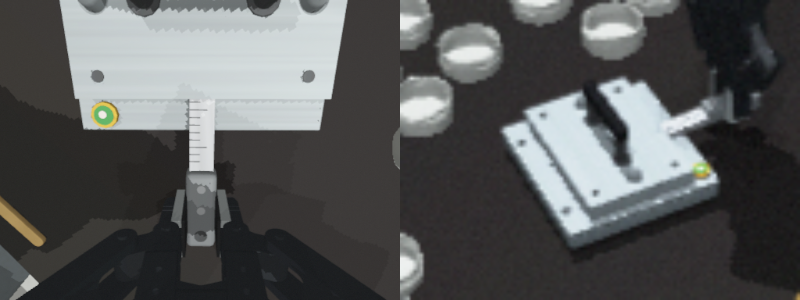

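The blade is squarely in the gap midway (201,100 against plate middle 203), and the upper plate is flat on its stops. The push is a little high, so I'll ease it slightly with the blade left wedged, then hand in.

```bash
python3 - <<'E'
from r import *
go(28.55,10,7.33);dwell(.4);f=F(8);print("push",-f[:2]@ex,"z",f[2]);s=st();print((s["eef_pos"][:2]-C)@ex+140,tilt())
if -f[:2]@ex>1.8: print(hand_in())
E
```

```text
push 3.0819504744205997 z 1.4727726890780783
 49.94 [520.3 -33.6   7.3] [ 3.142 -0.     1.048] F [-0.2 -4.4  0.5] T [-0.78 -0.05 -0.13] g 0.19 59.8
28.685687137772263 plate z@edge 38.33 slope 0.0034 n 37334 ledge 23.76 | blade slope -0.1077 top@edge 28.35
the job is handed in; nothing more can be done
None
```

Handed in at about 50 s: the upper plate rests flat on its stops over the pins, and the gripper still holds the gauge in the gap, snug about 28.7 mm in (gap roughly 4.8 mm) at about 3 N of push; the first grasp of the plate closed on air because the fingers are about 29 mm shorter than stated, and no verdict came back.

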